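Lock a row of sample blocks in the sloping rack with a wedge

ROBOT

A 6-joint arm with a two-finger parallel gripper is mounted at the origin on a cart in front of the work surface, level with it; the furniture and walls round the work are solid. World frame = base frame: x ahead of the robot, y to its left, z up, the work surface at z = 0. Lengths are in mm, angles in degrees, forces in N, time in s.
With the tool pointing down it reaches from about 300 to 850 mm from the base axis. Payload 4.2 kg.
Tool frame: the origin (TCP) lies at the very end of the fingers, on their centre line; the grasp point (between the pads) lies 19 mm behind it (env.grip_depth is the distance from the TCP to the grasp point, in mm); z points along the fingers, y is the line along which they close (so a half turn about z gives the same grasp; the last joint's range is limited). The gripper opens to 91 mm and grips with 3 to 60 N. Pads are 32 mm wide; open, the fingers measure 118 mm over their backs; the gripper's body (76 mm by 178 mm) begins 60 mm behind the grasp point.
Start: joints at [-74.313, 18.312, 89.639, -0, 72.044, -1.146], TCP at [166.518, -550.377, 213.976] pointing down, gripper open.
Joint ranges: [-177.97, 177.97], [-48.28, 115.42], [12.27, 149.76], [-77.06, 257.06], [2.81, 150.46], [-146.56, 146.56]. Speed limits (degrees/s): [147.25, 147.25, 180, 180, 180, 180].

INTERFACE

Orientations are given as [roll, pitch, yaw] about the fixed x, y, z axes, in that order (R = Rz(yaw) Ry(pitch) Rx(roll)).
In Python, from workcell import env, cams gives the robot as it stands.
- The arm moves only by the tool apply_moves, never from a script. Its argument "deltas" is a list of rows, each a list of 5 numbers: the shift along the tool's x, y, z in m, then the turn about the tool's z in rad, then the opening, from -1 (shut) to 1 (fully open), so that 0 is half open. In form: [[tx, ty, tz, roll, gripper], ...]. A call has 1 to 5 rows; each row is the pose to reach, as a shift and turn from the pose commanded when the call began, along the tool's axes at that moment; what a row does not reach only later rows make up. A row lasts 1/10 s, in which the tool goes at most 50 mm and 8.59 degrees, less where a joint would pass 70% of its speed; a pose out of reach is approached as far as the arm can. A call with a gripper value outside its range is refused whole. The fingers move at their own pace and stop on an object; "grip_force" is the grip in N (left out, the last holds). Time passes only in rows, so rows that repeat a pose let the fingers close. It gives the time, the measured TCP pose, the force, the opening and the grip force at its end, in the units of the state.
- env.state(): the state, without advancing time (a new reading comes with each control period).
- cams.grab_frame(name): name is "scene" or "top" or "wrist"; returns the picture (384x512x3 uint8, blue, green, red); there is no depth.
- cams.get_calibration(name): a dict with "mtx" (3x3 intrinsics, pixels), "eye" and "attitude" of the camera in the world; the wrist camera has in their place "tool_from_camera" (4x4, takes a point from camera to tool coordinates, whose origin is the TCP and whose axes are the flange's). Camera axes: x right, y down, z forward; pixel columns grow to the right and rows downward; lengths in mm; the calibration is good to about 2 mm. The wrist camera is an equidistant fisheye: a pixel r from the principal point sees the ray r / f radians off the axis. A picture is of the moment at which its call begins: read the wrist's pose just before it. get_calibration takes no time and is no camera call.
- env.job_done(): hands the job in; it is judged then, once.
The state is a dict: "time_s": time; "qpos": joint angles; "qvel": joint speeds; "effort": joint torques, N m; "ee_pos": TCP position; "ee_rot": TCP orientation; "force": force on the tool from outside, world axes, zero at the start; "torque": the same for the moment, N m; "gripper_width": finger opening in mm; "gripper_force": force on a finger pad.
Only numpy, scipy, OpenCV 4.12 (cv2) and the standard library are available. Lean on these libraries where they do the work, as an engineer would, in place of code of your own. Each camera call takes 0.05 s, during which the arm holds its last target. There are 200 camera calls.

TASK

Take the green wedge out of its grey stand and drive it, nose first, into the gap between the last sample block (the copper one) and the blue sprung jaw of the sloping rack, its flat face against the copper block and its sloped face against the jaw. Push it in firmly, about as hard as a good press of the thumb (15 to 25 N), until it jams and the three blocks are pressed tight against one another, then let go so that it stays locked; do not ram it home with brute force, keep the blocks sitting in the rack, and leave the other things on the bench where they are.

Things in the scene. Friction and masses are not known exactly. Their poses are not given: they have to be found in the camera images.
- rack: Fixed grey foot plate of the rack, 125 x 170 x 12 mm; carries the tilted bed. Origin under the plate's centre, z up. Place and yaw differ each time. Friction of everything in the rack about 0.3. At the bed's -y end stands a rigid steel end stop, its screw set differently each time: its face is anywhere between bed y = -70 and -66 mm.
- bed: Aluminium trough leaning 30 degrees to the rack's front (-x). Origin: centre of the trough's floor; z = floor normal (up and to the front), y along the row (stop at -y, jaw at +y), x up the slope. Inside 69 mm wide (x +-34.5 mm); side walls 10 mm thick, 36 mm high; end walls 50 mm high, 9 mm thick, at y = +-78.5 mm. Fixed to the rack.
- block_a: Steel sample block, 66 (x) x 28 (y) x 60 (z) mm, about 0.3 kg, standing loose in the bed nearest the end stop. Origin: centre of its underside; axes parallel to the bed's.
- block_b: Brass sample block, same size and axes, loose in the middle of the row. Small gaps lie between the blocks at the start.
- block_c: Copper block, same size and axes, loose, last in the row: its +y face (14 mm from its origin) bounds the wedge's gap, 14 to 15 mm wide at the level of the block's top, narrower below. When the row is pushed tight this block moves up to about 7 mm to -y, depending on the stop.
- wedge: Green wedge with black handle, 121 mm long, 0.13 to 0.21 kg, nose down in its stand at first. Origin: nose tip, in the handle's middle plane; z from nose to handle. Wedge part 60 mm wide (x), z 0 to 78 mm. Flat face y = -11 mm, sloped face y = 3 mm + 0.16 z; nose bevelled over its last 12 mm to y = -7 to 0. In the rack its axes must lie parallel to the bed's (+y to the jaw).
- wedge_grip (a point): Point in the middle of the wedge's handle, 100 mm from the nose along the wedge's z. Handle 46 (x) x 22 (y) x 45 (z, from 76 to 121 mm), centred on x = y = 0; grasp it across y; its top is flat and may be pushed.
- wedge_flat (a point): Point on the wedge's flat face (y = -11 mm), 40 mm from the nose. Depending on the end stop the wedge jams with its nose about 0 to 40 mm above the bed's floor; locked between jaw and tight row, it stays by friction when let go. Held rigidly in a hand it can jam on the jaw alone while the row is still loose: then it falls out. The loose row slides at about 3 N sideways.
- stand: Fixed grey plastic stand 100 x 60 mm, 46 mm high, in which the wedge stands upright with 1 to 3 mm of play; floor of the pocket 8 mm above the bench. Origin under its centre, z up; the wedge's axes start parallel to the stand's, lift it straight up.
- bottle: Bystander: loose brown dropper bottle, 34 mm across, 102 mm high. Origin under its centre.
- ref_block: Bystander: loose square steel reference block 44 x 44 x 12 mm. Origin under its centre.
- mount_red: Bystander: loose red resin specimen mount, 30 mm across, 21 mm high. Origin under its centre.
- mount_green: Bystander: loose green resin specimen mount, 30 mm across, 20 mm high. Origin under its centre.
- jaw_face (a point): Point on the blue sprung jaw's face, mid-width, 30 mm above the bed's floor. Jaw 60 mm wide, 59 mm high; its face leans away from the row: at rest bed y = 25.3 mm + 0.16 x height above floor. It slides only along +y, at most 4 mm, against a spring: 3 N to start, then 10 N per mm.
There are look-alikes about, which are no part of the job. Of the things shaped like the wedge, the green one is meant.

How it is judged:
By the outcome, as a careful person would: the job done as asked, in the order asked, and still so for the second after the job is handed in, with the robot touching nothing.
It also fails if it takes over 61 s, if anything falls off the work surface, if the arm or the gripper's body presses on something with over 40 N, if the wrist force passes 120 N, or if a joint passes its speed limit or range.

## Working session

There is one attempt and no reset: what is moved stays moved. The work goes in short steps, Python scripts to look and compute and a tool call to move; the robot and the scene stay as the last step left them, time stands still between calls to the robot, and variables do not carry over. Pictures are saved under pics/ and viewed, at most 10 in all, crops included, and the job is handed in when it is done.

Besides the shell and the picture viewer there is one more tool, called by a JSON object that holds its "api" and its "payload", one argument or row to a line. apply_moves: Moves the arm, as the interface text tells. Its arguments: {"type":"object","properties":{"deltas":{"type":"array"},"grip_force":{"type":"number"}},"required":["deltas"]}

```bash
mkdir -p pics; ls; python3 - <<'E'
from workcell import env, cams
import cv2,numpy as np
s=env.state(); print(s)
for n in ("scene","top","wrist"):
    im=cams.grab_frame(n); cv2.imwrite(f"pics/{n}0.png",im); c=cams.get_calibration(n); print(n,c)
a=cv2.imread("pics/scene0.png");b=cv2.imread("pics/top0.png")
E
```

```text
pics
{'time_s': 0.0, 'qpos': array([-7.43110946e+01,  1.83545265e+01,  8.97066611e+01, -3.64382979e-03,
        7.20436388e+01, -1.14529142e+00]), 'qvel': array([-0.00152338,  0.03640735, -0.0663528 , -0.07334088, -0.05509113,
       -0.06342951]), 'effort': array([ 6.40698490e-04, -4.12447929e+01, -2.31974530e+01,  7.28936540e-02,
        4.57281992e-02, -1.34942529e-04]), 'ee_pos': array([ 166.37272912, -549.87781759,  213.08963   ]), 'ee_rot': array([-1.79895125e+02,  1.36834535e-03,  1.68353246e+01]), 'force': array([ 0.44856258, -0.24599806, -0.16973557]), 'torque': array([-0.03631163, -0.02696013,  0.03750329]), 'gripper_force': 0.0, 'gripper_width': 91.02230668764375}
scene {'mtx': array([[374.72317796,   0.        , 248.94253231],
       [  0.        , 374.72317796, 189.46359227],
       [  0.        ,   0.        ,   1.        ]]), 'eye': array([138.81813423, 728.84673495, 871.25116846]), 'attitude': array([-133.03365971,   -1.14338241, -153.84698076])}
top {'mtx': array([[374.73859737,   0.        , 259.4360416 ],
       [  0.        , 374.73859737, 192.88086863],
       [  0.        ,   0.        ,   1.        ]]), 'eye': array([443.05010097, -45.31767334, 996.06334206]), 'attitude': array([-174.95661134,    0.6608855 ,  -90.4460715 ])}
wrist {'mtx': array([[297.31863964,   0.        , 258.97378441],
       [  0.        , 297.31863964, 190.06139036],
       [  0.        ,   0.        ,   1.        ]]), 'tool_from_camera': array([[-1.25148970e-03, -9.66084241e-01, -2.58224075e-01,
         7.30302895e+01],
       [ 9.99999030e-01, -1.05126874e-03, -9.13448211e-04,
        -1.03798831e-02],
       [ 6.11005023e-04, -2.58224968e-01,  9.66084620e-01,
        -1.70342093e+02],
       [ 0.00000000e+00,  0.00000000e+00,  0.00000000e+00,
         1.00000000e+00]])}
```

View pics/scene0.png

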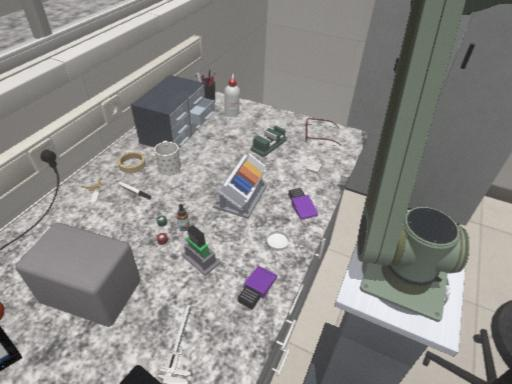

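View pics/top0.png

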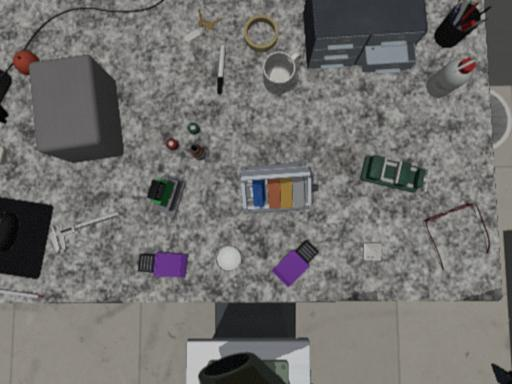

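```bash
cat > h.py <<'E'
import numpy as np, cv2
from workcell import env, cams
from scipy.spatial.transform import Rotation as Ro
def rot(e): return Ro.from_euler('xyz',e,degrees=True).as_matrix()
def ray(name,uv,state=None):
    c=cams.get_calibration(name); K=c["mtx"]; u=(np.array(uv,float)-K[:2,2])/K[0,0]
    if name!="wrist": return c["eye"], rot(c["attitude"])@np.append(u,1.)
    r=np.linalg.norm(u)+1e-12; d=np.append(u/r*np.sin(r),np.cos(r)); T=c["tool_from_camera"]
    R=rot(state["ee_rot"]); return state["ee_pos"]+R@T[:3,3], R@T[:3,:3]@d
def on_z(name,uv,z,state=None):
    o,d=ray(name,uv,state); return o+d*(z-o[2])/d[2]
def two(r1,r2):
    A=[];b=[]
    for o,d in (r1,r2):
        d=d/np.linalg.norm(d);P=np.eye(3)-np.outer(d,d);A.append(P);b.append(P@o)
    return np.linalg.lstsq(np.vstack(A),np.hstack(b),rcond=None)[0]
E
python3 - <<'E'
from h import *
a=cv2.imread("pics/scene0.png");b=cv2.imread("pics/top0.png")
def cr(im,x,y,w,h,s): return cv2.resize(im[y:y+h,x:x+w],None,fx=s,fy=s,interpolation=cv2.INTER_CUBIC)
m=np.zeros((600,800,3),np.uint8)
def put(i,x,y): m[y:y+i.shape[0],x:x+i.shape[1]]=i
put(cr(a,205,145,75,75,4),0,0);put(cr(a,165,215,75,75,4),0,300)
put(cr(b,230,155,100,66,5)[:300],300,0);put(cr(b,135,160,80,60,5),300,300)
cv2.imwrite("pics/m1.png",m)
for n,p in (("top",(277,188)),("top",(165,192)),("top",(172,144)),("top",(193,128)),("top",(197,152))): print(p,on_z(n,p,60))
E
```

```text
(277, 188) [537.65323462 -79.33391089  60.        ]
(165, 192) [530.06242383 202.39372517  60.        ]
(172, 144) [652.53436912 186.30322377  60.        ]
(193, 128) [693.4547448 133.0931536  60.       ]
(197, 152) [631.26008491 122.43718055  60.        ]
```

View pics/m1.png

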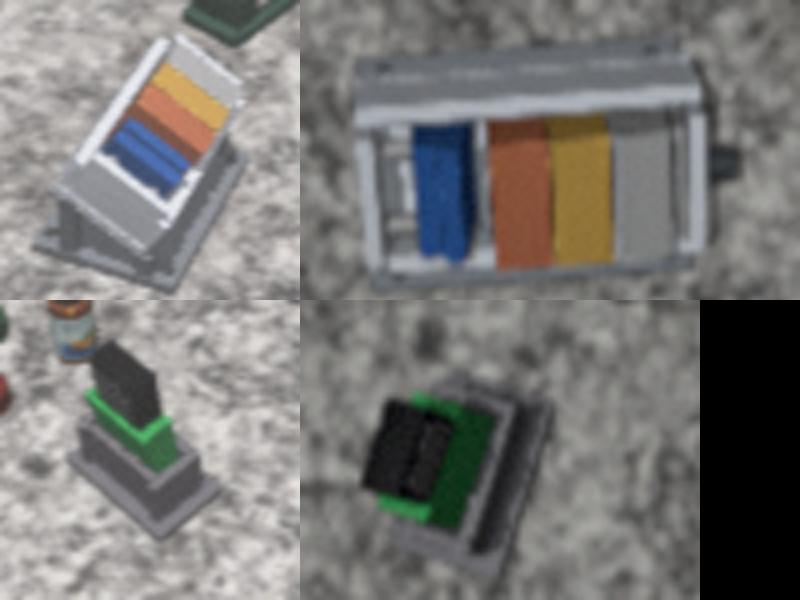

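The mosaic shows the rack, with blue jaw left (+y), then copper, brass and steel, at about (277,188) in the top view, yaw about +4°. The wedge's black handle top is near (155,190) in the top view, stand yaw about −17°. The flat face looks towards −y and the shelf of the sloped face towards +y. I'm moving above the wedge.

{"api": "apply_moves", "payload": {
  "deltas": [
    [0.566,-0.62,0,-2.55,1],
    [0.566,-0.62,0,-2.55,1],
    [0.566,-0.62,0,-2.55,1],
    [0.566,-0.62,0,-2.55,1],
    [0.566,-0.62,0,-2.55,1]
  ]
}}

```text
time_s: 0.65
ee_pos: [274.7, -322.9, 213.8]
ee_rot: [180.0, -0.0, 60.1]
force: [1.0, 0.4, 0.1]
gripper_width: 91.2
gripper_force: 0.0
```

```bash
cat > go.py <<'E'
import sys
from h import *
s=env.state(); t=np.array([float(v) for v in sys.argv[1:5]])
R=rot(s["ee_rot"]); d=R.T@(t[:3]-s["ee_pos"]); w=(t[3]-s["ee_rot"][2]+180)%360-180
print(np.round(d/1000,4),round(-np.radians(w),3), "q",np.round(s["qpos"],0))
E
python3 go.py 528 208 214 163
```

```text
[ 5.865e-01 -4.500e-02 -1.000e-04] -1.796 q [-51.   5. 108.   0.  68. -21.]
```

{"api": "apply_moves", "payload": {
  "deltas": [
    [0.586,-0.045,0,-1.796,1],
    [0.586,-0.045,0,-1.796,1],
    [0.586,-0.045,0,-1.796,1],
    [0.586,-0.045,0,-1.796,1],
    [0.586,-0.045,0,-1.796,1]
  ]
}}

```text
time_s: 1.15
ee_pos: [383.5, -97.8, 214.1]
ee_rot: [180.0, 0.0, 103.1]
force: [2.0, -0.5, 0.4]
gripper_width: 91.3
gripper_force: 0.0
```

```bash
python3 go.py 528 208 214 163
```

```text
[0.265  0.2101 0.    ] -1.045 q [-16.   2. 111.  -0.  68. -29.]
```

{"api": "apply_moves", "payload": {
  "deltas": [
    [0.265,0.21,0,-1.045,1],
    [0.265,0.21,0,-1.045,1],
    [0.265,0.21,0,-1.045,1],
    [0.265,0.21,0,-1.045,1],
    [0.265,0.21,0,-1.045,1]
  ]
}}

```text
time_s: 1.65
ee_pos: [491.6, 127.8, 213.8]
ee_rot: [-180.0, 0.0, 146.1]
force: [1.4, 0.3, 0.2]
gripper_width: 91.0
gripper_force: 0.0
```

```bash
python3 go.py 528 208 214 163
```

```text
[ 0.0145  0.0869 -0.0002] -0.294 q [ 13.  12.  98.  -0.  70. -43.]
```

{"api": "apply_moves", "payload": {
  "deltas": [
    [0.0145,0.087,0,-0.294,1],
    [0.0145,0.087,0,-0.294,1],
    [0.0145,0.087,0,-0.294,1],
    [0.0145,0.087,0,-0.294,1],
    [0.0145,0.087,0,-0.294,1]
  ]
}}

```text
time_s: 2.15
ee_pos: [527.6, 204.7, 213.7]
ee_rot: [-179.9, -0.0, 162.5]
force: [0.2, -0.3, -0.6]
gripper_width: 91.1
gripper_force: 0.0
```

```bash
cat > snap.py <<'E'
import sys,json
from h import *
n=sys.argv[1]; s=env.state(); im=cams.grab_frame("wrist"); cv2.imwrite(f"pics/{n}.png",im)
json.dump({k:np.asarray(s[k]).tolist() for k in("ee_pos","ee_rot")},open(n+".json","w")); print(s["ee_pos"],s["ee_rot"],s["force"])
E
python3 snap.py w1
```

```text
[527.61820503 204.69605949 213.67534989] [-1.79931214e+02 -4.17933453e-02  1.62510763e+02] [ 0.15522817 -0.27378585 -0.62749691]
```

View pics/w1.png

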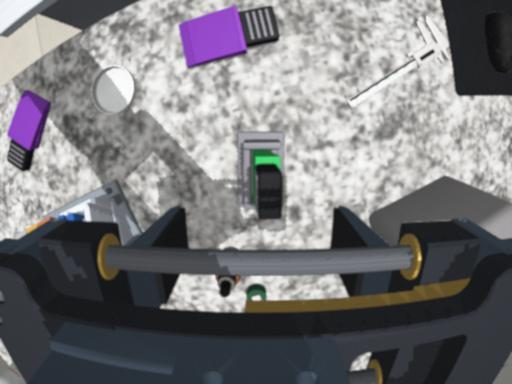

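The wrist view shows the stand at (240–285, 132–222), with green at (267,160) and the black handle at (256–283, 166–218), centred between the fingers. Next I measure the handle edges.

```bash
python3 - <<'E'
from h import *; import json
im=cv2.imread("pics/w1.png"); s={k:np.array(v) for k,v in json.load(open("w1.json")).items()}
print(im[125:226:3,270].sum(1)//3); print(im[205,225:300:2].sum(1)//3); print(im[175,225:300:2].sum(1)//3)
hs=cv2.cvtColor(im,cv2.COLOR_BGR2HSV)
m=((hs[...,2]<60)).astype(np.uint8); m[:150]=0;m[228:]=0;m[:,:245]=0;m[:,295:]=0
n,l,st,c=cv2.connectedComponentsWithStats(m); i=1+st[1:,4].argmax(); print(st[i],c[i])
pts=np.argwhere(l==i)[:,::-1]; r=cv2.minAreaRect(pts.astype(np.float32)); print(r)
for v in range(166,222,4):
    q=pts[pts[:,1]==v][:,0]
    if len(q): print(v,q.min(),q.max(),end='; ')
for p in ((257,218),(282,218),(257,190),(283,190)): print(p,on_z("wrist",p,129,s))
cv2.imwrite("pics/w1c.png",cv2.resize(im[120:230,215:310],None,fx=5,fy=5,interpolation=cv2.INTER_CUBIC))
E
```

```text
[139 156 138 171 171  86 166 166  97  70  73 138 137  54  18  21  43  52
  51  50  49  42  24  26  35  42  24  26  39  42  40  63 133 148]
[134 147 148 146 148 146 141 137 151 136 149 155 142 121 105  85  69  28
  26  25  26  25  24  26  27  24  24  24  50 117 145 194 207 182 168 165
 166 186]
[197 202 217 222 210 185 150 144 116 123 151 113  89  81  68  84  79  39
  50  51  51  52  51  51  50  51  50  46  66 115 162 211 223 225 231 235
 228 222]
[ 256  165   26   54 1229] [269.03417413 191.30268511]
((269.4035949707031, 191.12034606933594), (53.34015655517578, 24.71111488342285), 87.0643310546875)
166 256 275; 170 256 278; 174 258 280; 178 259 281; 182 258 281; 186 259 281; 190 258 281; 194 258 281; 198 258 281; 202 258 281; 206 258 280; 210 258 280; 214 259 280; 218 260 266; (257, 218) [548.07892449 196.46139406 129.        ]
(282, 218) [555.03117916 218.26221114 129.        ]
(257, 190) [522.85213529 204.4980253  129.        ]
(283, 190) [529.82883055 226.55263823 129.        ]
```

View pics/w1c.png

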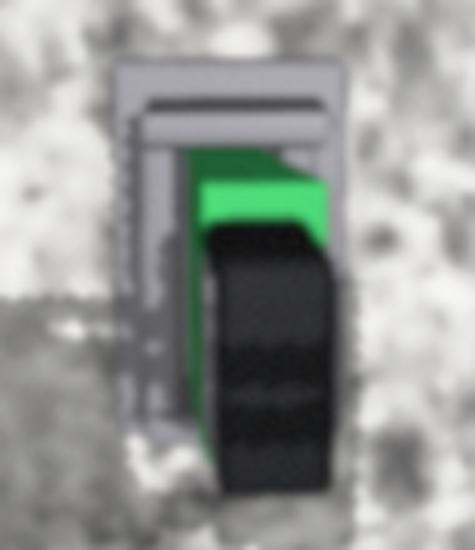

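Crop: the top of the handle spans u 258–281, v 171–218. That is 46 mm at z=129, as it should be, with its centre near (530, 214). The flat face looks towards −y and the yaw is good.

```bash
python3 go.py 530 214 91 162.8
```

```text
[0.0006 0.0098 0.1229] -0.005 q [ 20.  18.  91.  -0.  72. -52.]
```

{"api": "apply_moves", "payload": {
  "deltas": [
    [0.0005,0.01,0,0,1],
    [0.0005,0.01,0.05,0,1],
    [0.0005,0.01,0.09,0,1],
    [0.0005,0.01,0.123,0,1],
    [0.0005,0.01,0.123,0,1]
  ]
}}

```text
time_s: 2.7
ee_pos: [527.6, 213.9, 86.9]
ee_rot: [-179.7, -0.4, 162.5]
force: [-0.9, 1.0, 0.7]
gripper_width: 91.1
gripper_force: 0.0
```

{"api": "apply_moves", "payload": {
  "deltas": [
    [0,0,0,0,-1],
    [0,0,0,0,-1],
    [0,0,0,0,-1],
    [0,0,0,0,-1],
    [0,0,0,0,-1]
  ],
  "grip_force": 20
}}

```text
time_s: 3.2
ee_pos: [531.2, 215.5, 91.8]
ee_rot: [179.9, 0.1, 162.6]
force: [0.4, -0.2, -0.0]
gripper_width: 53.8
gripper_force: 0.0
```

{"api": "apply_moves", "payload": {
  "deltas": [
    [0,0,0,0,-1],
    [0,0,0,0,-1],
    [0,0,0,0,-1],
    [0,0,0,0,-1],
    [0,0,0,0,-1]
  ]
}}

```text
time_s: 3.7
ee_pos: [530.1, 214.0, 90.8]
ee_rot: [-179.8, -0.0, 162.7]
force: [-1.2, -5.6, 1.8]
gripper_width: 24.4
gripper_force: 19.5
```

{"api": "apply_moves", "payload": {
  "deltas": [
    [0,0,0,0,-1],
    [0,0,-0.008,0,-1],
    [0,0,-0.016,0,-1],
    [0,0,-0.016,0,-1],
    [0,0,-0.016,0,-1]
  ]
}}

```text
time_s: 4.2
ee_pos: [530.0, 214.3, 107.0]
ee_rot: [-179.8, -0.1, 162.6]
force: [-1.9, -5.2, 2.8]
gripper_width: 22.6
gripper_force: 19.9
```

{"api": "apply_moves", "payload": {
  "deltas": [
    [0.004,0,0,0,-1],
    [0.008,0,0,0,-1],
    [0.012,0,0,0,-1],
    [0.016,0,0,0,-1],
    [0.016,0,0,0,-1]
  ]
}}

```text
time_s: 4.7
ee_pos: [517.7, 218.2, 108.2]
ee_rot: [-179.9, 0.4, 162.7]
force: [2.7, -10.2, 3.4]
gripper_width: 23.1
gripper_force: 20.0
```

{"api": "apply_moves", "payload": {
  "deltas": [
    [0.006,-0.001,0,0,-1],
    [0.012,-0.001,0,0,-1],
    [0.018,-0.001,0,0,-1],
    [0.018,-0.001,0,0,-1],
    [0.018,-0.001,0,0,-1]
  ]
}}

```text
time_s: 5.2
ee_pos: [499.6, 223.0, 108.3]
ee_rot: [-179.9, 0.3, 162.7]
force: [1.2, -9.0, 6.6]
gripper_width: 22.7
gripper_force: 20.0
```

```bash
python3 snap.py w2; python3 - <<'E'
from h import *
t=cams.grab_frame("scene"); w=cv2.imread("pics/w2.png")
m=np.hstack([cv2.resize(w[90:240,180:330],(500,500)),cv2.resize(t[190:280,150:204+30],(280,300))[:, :280] if 0 else cv2.copyMakeBorder(cv2.resize(t[190:280,150:240],(300,300)),0,200,0,0,0)])
cv2.imwrite("pics/m2.png",m)
E
```

```text
[499.64544447 222.95076064 108.34968172] [-179.89884094    0.28622316  162.68852671] [ 1.15128009 -8.98185685  6.62991902]
```

View pics/m2.png

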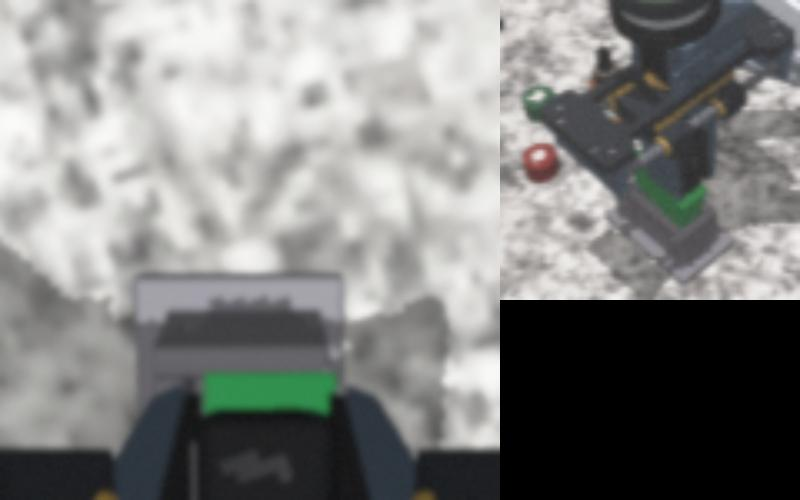

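The stand is at the left, with the gripper over it and a green band visible. The wedge seems to be tilting with little force, so I finish the tilt and lift to check.

{"api": "apply_moves", "payload": {
  "deltas": [
    [0.004,-0.001,0,0,-1],
    [0.008,-0.0015,0,0,-1],
    [0.012,-0.0015,0,0,-1],
    [0.012,-0.0015,0,0,-1],
    [0.012,-0.0015,0,0,-1]
  ]
}}

```text
time_s: 5.8
ee_pos: [487.1, 225.3, 107.6]
ee_rot: [-179.9, 0.2, 162.6]
force: [0.7, -8.4, 3.3]
gripper_width: 22.4
gripper_force: 20.0
```

{"api": "apply_moves", "payload": {
  "deltas": [
    [0,0,-0.02,0,-1],
    [0,0,-0.05,0,-1],
    [0,0,-0.09,0,-1],
    [0,0,-0.11,0,-1],
    [0,0,-0.11,0,-1]
  ],
  "grip_force": 40
}}

```text
time_s: 6.3
ee_pos: [488.4, 228.7, 220.4]
ee_rot: [179.6, 0.4, 162.6]
force: [0.7, 0.8, -1.2]
gripper_width: 21.5
gripper_force: 40.0
```

```bash
python3 snap.py w3; python3 - <<'E'
from h import *
t=cams.grab_frame("scene"); w=cv2.imread("pics/w3.png"); p=cams.grab_frame("top")
cv2.imwrite("pics/s3.png",t); cv2.imwrite("pics/t3.png",p)
def g(n,im):
    hs=cv2.cvtColor(im,cv2.COLOR_BGR2HSV); m=cv2.inRange(hs,(50,110,40),(75,255,255))
    n_,l,st,c=cv2.connectedComponentsWithStats(m); i=1+st[1:,4].argmax(); pts=np.argwhere(l==i)[:,::-1].astype(np.float32)
    print(n,st[i],c[i],cv2.approxPolyDP(cv2.convexHull(pts.astype(np.int32)),2,True).reshape(-1,2).tolist())
g("s",t);g("w",w);g("t",p)
m=np.hstack([cv2.resize(w[90:260,180:350],(500,500)),cv2.copyMakeBorder(cv2.resize(t[160:260,140:240],(300,300)),0,200,0,0,0)])
cv2.imwrite("pics/m3.png",m)
E
```

```text
[488.41811253 228.71909436 220.40339237] [179.56402784   0.35143727 162.57840305] [ 0.68900488  0.79131561 -1.17830474]
s [199 220  11   8  30] [204.63333333 223.5       ] [[209, 220], [203, 227], [199, 222]]
w [243 210  36   4 109] [261.24770642 211.05504587] [[278, 210], [277, 213], [243, 211]]
t [133 177  23  19 256] [145.75     185.671875] [[155, 177], [152, 194], [133, 188], [134, 184]]
```

View pics/m3.png

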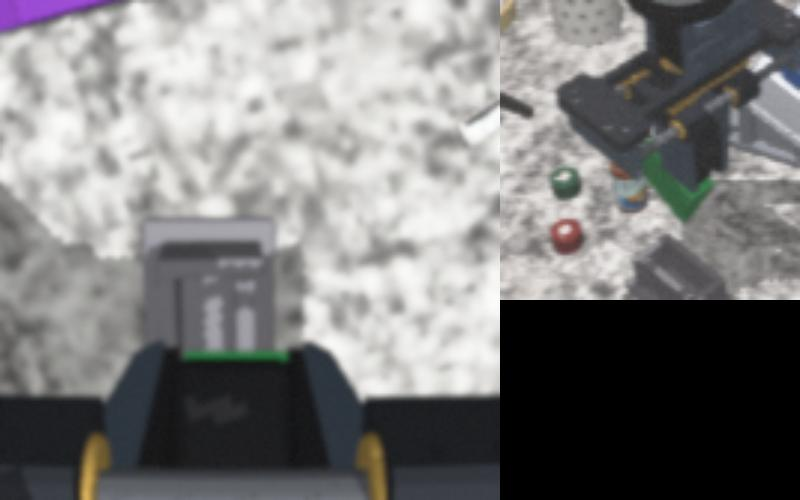

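Left: the wrist view shows the handle's top turned to the camera and only a thin green shoulder band at v≈209–213. Right: the wedge hangs tilted, clear of the stand. Next I check the tilt from the shoulder line.

```bash
python3 - <<'E'
from h import *
c=cams.get_calibration("wrist"); T=np.linalg.inv(c["tool_from_camera"]); K=c["mtx"]
def proj(p):
    q=T@np.append(p,1.); r=np.arctan2(np.hypot(q[0],q[1]),q[2]); return K[:2,2]+K[0,0]*r*q[:2]/np.hypot(q[0],q[1])
im=cv2.imread("pics/w3.png"); print(im[200:222,262].tolist())
for th in (18,22,26,30,34):
    t=np.radians(th); f=lambda a,z:np.array([a*np.cos(t)+(z-101)*np.sin(t),0,-19+a*np.sin(t)-(z-101)*np.cos(t)])
    print(th,[proj(f(a,z))[1].round(1) for a,z in((30,78),(23,78),(23,121),(21,121),(23,119),(-23,121))])
b=im[:,255:275].mean(1).mean(1); print(b[210:330].astype(int))
# blocks in start views, for rack pose
for n in("scene","top"):
    im=cv2.imread(f"pics/{n}0.png"); hs=cv2.cvtColor(im,cv2.COLOR_BGR2HSV)
    for nm,lo,hi in(("blue",(100,120,50),(120,255,255)),("copper",(5,100,80),(14,255,255)),("brass",(17,100,80),(28,255,255))):
        m=cv2.inRange(hs,lo,hi); x0,y0=(205,145) if n=="scene" else (230,155); k=np.zeros_like(m);k[y0:y0+75,x0:x0+100]=m[y0:y0+75,x0:x0+100]
        nn,l,st,ce=cv2.connectedComponentsWithStats(k); i=1+st[1:,4].argmax(); h=cv2.convexHull(np.argwhere(l==i)[:,::-1].astype(np.int32))
        print(n,nm,cv2.approxPolyDP(h,1.5,True).reshape(-1,2).tolist())
E
```

```text
[[165, 157, 158], [164, 156, 158], [164, 156, 158], [165, 157, 159], [165, 156, 158], [165, 157, 158], [164, 157, 158], [161, 153, 154], [146, 145, 139], [115, 133, 104], [80, 123, 64], [56, 103, 38], [32, 59, 24], [25, 29, 22], [24, 23, 22], [29, 26, 26], [32, 28, 29], [30, 29, 26], [28, 27, 25], [33, 32, 30], [31, 29, 28], [27, 26, 28]]
18 [np.float64(193.7), np.float64(204.6), np.float64(204.3), np.float64(208.4), np.float64(204.4), np.float64(295.0)]
22 [np.float64(196.4), np.float64(207.2), np.float64(201.7), np.float64(205.7), np.float64(202.0), np.float64(293.2)]
26 [np.float64(199.3), np.float64(209.9), np.float64(199.3), np.float64(203.2), np.float64(199.9), np.float64(291.0)]
30 [np.float64(202.3), np.float64(212.8), np.float64(197.2), np.float64(201.0), np.float64(198.1), np.float64(288.6)]
34 [np.float64(205.4), np.float64(215.7), np.float64(195.4), np.float64(199.1), np.float64(196.6), np.float64(285.9)]
[ 82  64  39  24  24  26  27  28  29  29  29  29  29  29  31  32  33  35
  37  38  38  36  34  32  30  30  30  30  30  30  30  30  30  30  30  30
  31  31  34  43  54  64  74  87  95  97  99 102 106 111 116 119 123 127
 129 125 121 125 128 127 123 119 118 116 105  80  51  34  31  32  32  32
  32  31  32  32  32  32  32  32  32  32  32  32  32  30  28  29  47  71
  81  79  77  77  77  77  77  77  77  77  77  71  55  37  28  27  27  27
  28  27  27  27  27  27  27  27  27  27  27  27]
scene blue [[251, 186], [247, 190], [234, 179], [237, 175]]
scene copper [[258, 177], [253, 183], [238, 172], [243, 166]]
scene brass [[258, 176], [243, 164], [246, 161], [261, 172]]
top blue [[262, 206], [254, 204], [253, 181], [263, 180], [264, 199]]
top copper [[280, 207], [270, 208], [268, 180], [278, 179]]
top brass [[281, 207], [279, 179], [290, 178], [291, 206]]
```

```bash
python3 - <<'E'
from h import *
for a,b in(((278.6,179.3),(243,164.8)),((280.6,207.3),(258,176.5)),((290,178),(246,161)),((291.3,206),(261,172))):
    print(two(ray("top",a),ray("scene",b)).round(1))
E
python3 go.py 650 -80 260 184.3
```

```text
[546.6 -82.5 129.5]
[488.4 -85.4 101.2]
[ 549.8 -109.5  124.3]
[ 490.7 -111.3   99.2]
[-0.2488 -0.2437 -0.0449] -0.379 q [ 24.  15.  94.   0.  71. -49.]
```

{"api": "apply_moves", "payload": {
  "deltas": [
    [-0.249,-0.244,-0.045,-0.379,-1],
    [-0.249,-0.244,-0.045,-0.379,-1],
    [-0.249,-0.244,-0.045,-0.379,-1],
    [-0.249,-0.244,-0.045,-0.379,-1],
    [-0.249,-0.244,-0.045,-0.379,-1]
  ]
}}

```text
time_s: 6.95
ee_pos: [599.4, 14.2, 245.7]
ee_rot: [179.9, -0.2, -175.7]
force: [0.2, 0.2, -2.0]
gripper_width: 21.9
gripper_force: 40.0
```

```bash
python3 go.py 650 -80 260 184.3
```

```text
[-0.0433 -0.0977 -0.0145] 0.0 q [  0.  20.  83.   0.  78. -94.]
```

{"api": "apply_moves", "payload": {
  "deltas": [
    [-0.043,-0.098,-0.0145,0,-1],
    [-0.043,-0.098,-0.0145,0,-1],
    [-0.043,-0.098,-0.0145,0,-1],
    [-0.043,-0.098,-0.0145,0,-1],
    [-0.043,-0.098,-0.0145,0,-1]
  ]
}}

```text
time_s: 7.45
ee_pos: [648.7, -77.6, 260.6]
ee_rot: [179.9, -0.2, -175.7]
force: [-0.3, 0.3, -2.0]
gripper_width: 22.0
gripper_force: 40.0
```

```bash
python3 snap.py w4; python3 - <<'E'
import cv2
im=cv2.imread("pics/w4.png"); cv2.imwrite("pics/w4c.png",cv2.resize(im[60:240,150:390],None,fx=3.3,fy=3.3,interpolation=cv2.INTER_CUBIC))
E
```

```text
[648.68990828 -77.58620401 260.57471383] [ 179.89854625   -0.18804298 -175.66817834] [-0.29597228  0.30074519 -1.98638112]
```

View pics/w4c.png

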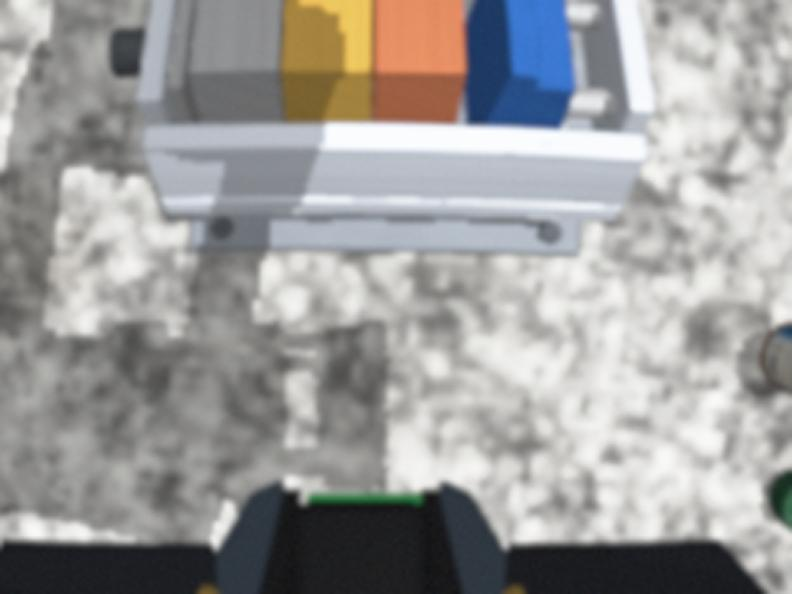

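The wrist view shows the rack with steel, brass, copper and blue from left to right. The copper's upper top edge runs from (263,82) to (291,82.5), the jaw's near edge is at u≈304, and the gap between them is dark. Next I extract the edges numerically.

```bash
python3 - <<'E'
from h import *; import json
im=cv2.imread("pics/w4.png"); s={k:np.array(v) for k,v in json.load(open("w4.json")).items()}
hs=cv2.cvtColor(im,cv2.COLOR_BGR2HSV)
cop=cv2.inRange(hs,(5,100,60),(14,255,255)); blu=cv2.inRange(hs,(100,120,40),(120,255,255)); bra=cv2.inRange(hs,(17,90,50),(28,255,255))
for nm,m in(("brass",bra),("cop",cop),("blue",blu)):
    m=m.copy(); m[110:]=0; m[:,:200]=0;m[:,340:]=0
    for v in(30,40,50,60,70,78,84,92):
        q=np.flatnonzero(m[v]); print(nm,v,(q.min(),q.max()) if len(q) else None,end='; ')
    q=np.flatnonzero(m.any(1)); print("rows",q.min(),q.max())
g=im.sum(2)//3
print("cop col 275",g[0:104:2,275]); print("blue row40",g[40,285:330]); print("blue row 70",g[70,285:330]);
for u,v in((263,82),(291.3,82.5)):
    for z in(120,125,130): print((u,v),z,on_z("wrist",(u,v),z,s).round(1))
E
```

```text
brass 30 None; brass 40 (np.int64(238), np.int64(262)); brass 50 (np.int64(237), np.int64(262)); brass 60 (np.int64(236), np.int64(262)); brass 70 (np.int64(236), np.int64(262)); brass 78 (np.int64(235), np.int64(262)); brass 84 (np.int64(235), np.int64(262)); brass 92 (np.int64(236), np.int64(262)); rows 36 96
cop 30 None; cop 40 (np.int64(263), np.int64(287)); cop 50 (np.int64(264), np.int64(288)); cop 60 (np.int64(263), np.int64(289)); cop 70 (np.int64(263), np.int64(290)); cop 78 (np.int64(263), np.int64(290)); cop 84 (np.int64(263), np.int64(289)); cop 92 (np.int64(263), np.int64(287)); rows 36 96
blue 30 None; blue 40 None; blue 50 (np.int64(299), np.int64(318)); blue 60 (np.int64(294), np.int64(320)); blue 70 (np.int64(292), np.int64(321)); blue 78 (np.int64(293), np.int64(322)); blue 84 (np.int64(292), np.int64(323)); blue 92 (np.int64(292), np.int64(321)); rows 42 97
cop col 275 [236 239 233 230 235 239 237 223 202 174 171 197 206 210 217 219 209 180
 168 154 154 153 154 155 155 156 155 156 155 156 156 156 157 157 158 159
 158 158 160 159 159 122 105 106 106 105 105 105 127 243 251 252]
blue row40 [152 151 156 173 200 221 230 235 235 231 226 223 221 220 217 211 202 194
 194 189 175 165 160 160 160 160 157 154 151 152 158 168 177 186 189 183
 171 164 170 181 191 196 198 197 193]
blue row 70 [158 156 157 155 149 125  89  66  61  62  61  61  61  61  63  63  62  63
  75 101 121 128 128 129 130 130 130 127 126 128 129 130 130 131 131 131
 138 153 169 174 162 140 122 116 118]
(263, 82) 120 [543.8 -80.8 120. ]
(263, 82) 125 [544.4 -80.8 125. ]
(263, 82) 130 [544.9 -80.9 130. ]
(291.3, 82.5) 120 [541.8 -51.6 120. ]
(291.3, 82.5) 125 [542.3 -52.1 125. ]
(291.3, 82.5) 130 [542.9 -52.6 130. ]
```

```bash
python3 - <<'E'
from h import *; import json
s={k:np.array(v) for k,v in json.load(open("w4.json")).items()}
for u,v,z in((263.2,82,130.5),(291.2,82.5,130.5),(263.2,35.8,97.5),(287.8,35.8,97.5),(304.5,88,130.5),(304,70,120)): print(on_z("wrist",(u,v),z,s).round(1))
E
python3 go.py 455 -48.5 230 184
```

```text
[544.9 -80.7 130.5]
[543.  -52.8 130.5]
[487.8 -84.4  97.5]
[485.3 -57.1  97.5]
[547.2 -39.  130.5]
[527.  -39.4 120. ]
[0.1909 0.0433 0.0317] 0.007 q [  -8.   24.   74.    0.   82. -102.]
```

{"api": "apply_moves", "payload": {
  "deltas": [
    [0.191,0.043,0.03,0.007,-1],
    [0.191,0.043,0.03,0.007,-1],
    [0.191,0.043,0.03,0.007,-1],
    [0.191,0.043,0.03,0.007,-1],
    [0.191,0.043,0.03,0.007,-1]
  ]
}}

```text
time_s: 8.0
ee_pos: [446.2, -47.4, 229.9]
ee_rot: [179.8, -0.6, -175.9]
force: [0.5, -0.7, -1.3]
gripper_width: 21.8
gripper_force: 40.0
```

```bash
python3 go.py 454.5 -48.5 196 184
```

```text
[-0.0086 -0.0018  0.0338] 0.001 q [  -8.    7.  103.    0.   71. -102.]
```

{"api": "apply_moves", "payload": {
  "deltas": [
    [0,0,0.015,0,-1],
    [0,0,0.03,0,-1],
    [0,0,0.034,0,-1],
    [0,0,0.034,0,-1],
    [0,0,0.034,0,-1]
  ]
}}

```text
time_s: 8.5
ee_pos: [456.4, -49.8, 198.9]
ee_rot: [-180.0, 0.1, -176.0]
force: [0.6, 0.2, -0.9]
gripper_width: 21.7
gripper_force: 40.0
```

```bash
python3 go.py 454.5 -48.5 196 184;  python3 snap.py w5; python3 - <<'E'
from h import *
t=cams.grab_frame("scene"); p=cams.grab_frame("top"); w=cv2.imread("pics/w5.png")
r=lambda i,x,y,k,s:cv2.resize(i[y:y+k,x:x+k],(s,s),interpolation=cv2.INTER_CUBIC)
cv2.imwrite("pics/m5.png",np.hstack([r(t,205,135,75,400),r(p,230,150,75,400)]))
E
```

```text
[0.0018 0.0014 0.0029] -0.001 q [  -8.    8.  105.   -0.   66. -102.]
[456.35117456 -49.8141091  198.93840794] [-1.79987528e+02  5.98403024e-02 -1.76041206e+02] [ 0.63635024  0.2198968  -0.882161  ]
```

View pics/m5.png

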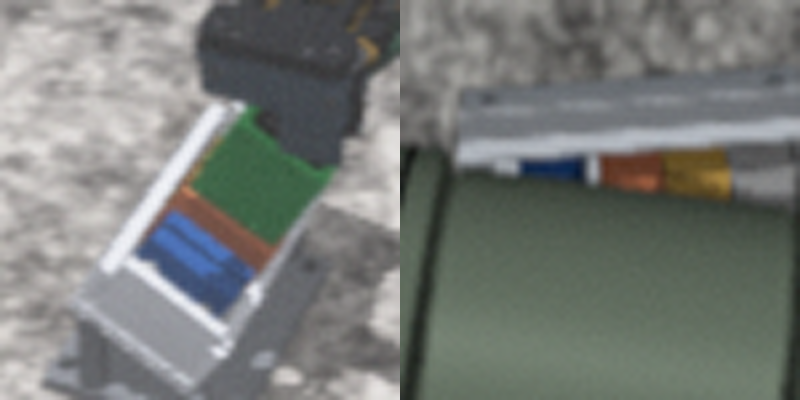

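Left: the wedge's green sloped face hangs over the gap, its nose edge (190,190)–(268,248) parallel to the blocks and lined up with the jaw's width. Next I lower it along the bed normal.

{"api": "apply_moves", "payload": {
  "deltas": [
    [0.001,0.001,0.004,0,-1],
    [-0.0015,0.001,0.008,0,-1],
    [-0.004,0.001,0.0115,0,-1],
    [-0.006,0.001,0.015,0,-1],
    [-0.006,0.001,0.015,0,-1]
  ]
}}

```text
time_s: 9.15
ee_pos: [461.8, -48.8, 182.6]
ee_rot: [180.0, -0.1, -176.1]
force: [-0.4, -0.0, -1.8]
gripper_width: 21.8
gripper_force: 40.0
```

{"api": "apply_moves", "payload": {
  "deltas": [
    [-0.001,0,0.0017,0,-1],
    [-0.002,0,0.0035,0,-1],
    [-0.002,0,0.0035,0,-1],
    [-0.002,0,0.0035,0,-1],
    [-0.002,0,0.0035,0,-1]
  ]
}}

```text
time_s: 9.65
ee_pos: [463.9, -48.7, 180.0]
ee_rot: [-180.0, 0.0, -176.1]
force: [-0.1, -0.4, -1.7]
gripper_width: 21.7
gripper_force: 40.0
```

{"api": "apply_moves", "payload": {
  "deltas": [
    [-0.001,0,0.0017,0,-1],
    [-0.002,0,0.0035,0,-1],
    [-0.003,0,0.0052,0,-1],
    [-0.003,0,0.0052,0,-1],
    [-0.003,0,0.0052,0,-1]
  ]
}}

```text
time_s: 10.15
ee_pos: [466.8, -48.6, 174.5]
ee_rot: [-180.0, -0.0, -176.1]
force: [-0.5, 0.2, -2.1]
gripper_width: 22.2
gripper_force: 40.0
```

{"api": "apply_moves", "payload": {
  "deltas": [
    [-0.001,-0.0005,0.0017,0,-1],
    [-0.002,-0.001,0.0035,0,-1],
    [-0.002,-0.001,0.0035,0,-1],
    [-0.002,-0.001,0.0035,0,-1],
    [-0.002,-0.001,0.0035,0,-1]
  ]
}}

```text
time_s: 10.65
ee_pos: [469.0, -49.3, 171.0]
ee_rot: [180.0, 0.0, -176.1]
force: [0.5, 0.2, -3.0]
gripper_width: 21.8
gripper_force: 40.0
```

{"api": "apply_moves", "payload": {
  "deltas": [
    [0,-0.001,0,0,-1],
    [0,-0.002,0,0,-1],
    [0,-0.003,0,0,-1],
    [0,-0.003,0,0,-1],
    [0,-0.003,0,0,-1]
  ]
}}

```text
time_s: 11.15
ee_pos: [468.9, -52.0, 171.2]
ee_rot: [180.0, -0.0, -176.1]
force: [-0.9, 5.2, 0.1]
gripper_width: 21.9
gripper_force: 40.0
```

{"api": "apply_moves", "payload": {
  "deltas": [
    [0,-0.001,0,0,-1],
    [0,-0.002,0,0,-1],
    [0,-0.002,0,0,-1],
    [0,-0.002,0,0,-1],
    [0,-0.002,0,0,-1]
  ]
}}

```text
time_s: 11.65
ee_pos: [468.9, -52.4, 171.2]
ee_rot: [179.8, -0.0, -176.1]
force: [-0.6, 9.1, 0.3]
gripper_width: 21.8
gripper_force: 40.0
```

```bash
python3 - <<'E'
from h import *
t=cams.grab_frame("scene")
r=lambda i,x,y,k,s:cv2.resize(i[y:y+k,x:x+k],(s,s),interpolation=cv2.INTER_CUBIC)
cv2.imwrite("pics/m6.png",r(t,205,135,75,450))
E
```

```text
(no output)
```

View pics/m6.png

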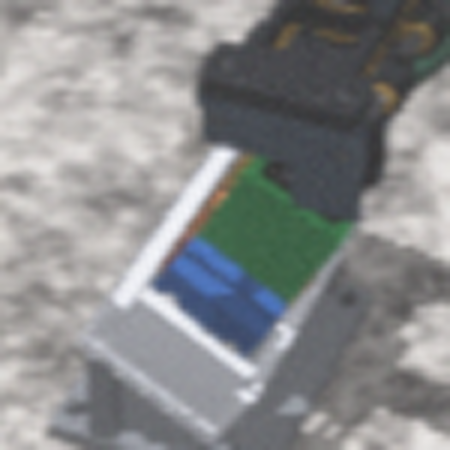

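The picture shows the nose between copper and jaw. A y force of 9 N with almost no travel means the row is tight, so I press down along the bed normal.

{"api": "apply_moves", "payload": {
  "deltas": [
    [-0.001,0,0.0017,0,-1],
    [-0.002,0,0.0035,0,-1],
    [-0.003,0,0.0052,0,-1],
    [-0.003,0,0.0052,0,-1],
    [-0.003,0,0.0052,0,-1]
  ]
}}

```text
time_s: 12.2
ee_pos: [471.6, -52.0, 165.7]
ee_rot: [179.7, -0.1, -176.1]
force: [-1.7, 9.7, -0.3]
gripper_width: 21.8
gripper_force: 40.0
```

{"api": "apply_moves", "payload": {
  "deltas": [
    [-0.001,0,0.0017,0,-1],
    [-0.002,0,0.0035,0,-1],
    [-0.003,0,0.0052,0,-1],
    [-0.003,0,0.0052,0,-1],
    [-0.003,0,0.0052,0,-1]
  ]
}}

```text
time_s: 12.7
ee_pos: [474.4, -51.5, 160.4]
ee_rot: [179.7, -0.1, -176.1]
force: [-1.4, 9.8, 0.2]
gripper_width: 21.6
gripper_force: 40.0
```

{"api": "apply_moves", "payload": {
  "deltas": [
    [-0.001,0,0.0017,0,-1],
    [-0.002,0,0.0035,0,-1],
    [-0.003,0,0.0052,0,-1],
    [-0.003,0,0.0052,0,-1],
    [-0.003,0,0.0052,0,-1]
  ]
}}

```text
time_s: 13.2
ee_pos: [476.7, -51.2, 155.9]
ee_rot: [179.7, -0.2, -176.1]
force: [-4.3, 11.3, 4.7]
gripper_width: 21.7
gripper_force: 40.0
```

{"api": "apply_moves", "payload": {
  "deltas": [
    [-0.001,0,0.0017,0,-1],
    [-0.002,0,0.0035,0,-1],
    [-0.002,0,0.0035,0,-1],
    [-0.002,0,0.0035,0,-1],
    [-0.002,0,0.0035,0,-1]
  ]
}}

```text
time_s: 13.7
ee_pos: [478.5, -51.2, 152.7]
ee_rot: [179.7, -0.2, -176.2]
force: [-6.8, 9.1, 7.4]
gripper_width: 21.7
gripper_force: 40.0
```

{"api": "apply_moves", "payload": {
  "deltas": [
    [-0.0005,0,0.0009,0,-1],
    [-0.001,0,0.0017,0,-1],
    [-0.0015,0,0.0026,0,-1],
    [-0.0015,0,0.0026,0,-1],
    [-0.0015,0,0.0026,0,-1]
  ]
}}

```text
time_s: 14.2
ee_pos: [479.7, -51.3, 150.3]
ee_rot: [179.7, -0.2, -176.2]
force: [-7.6, 9.4, 9.6]
gripper_width: 21.5
gripper_force: 40.0
```

{"api": "apply_moves", "payload": {
  "deltas": [
    [-0.0005,0,0.0009,0,-1],
    [-0.001,0,0.0017,0,-1],
    [-0.0015,0,0.0026,0,-1],
    [-0.002,0,0.0035,0,-1],
    [-0.002,0,0.0035,0,-1]
  ]
}}

```text
time_s: 14.7
ee_pos: [481.4, -51.2, 147.2]
ee_rot: [179.7, -0.2, -176.2]
force: [-7.3, 9.6, 12.7]
gripper_width: 21.9
gripper_force: 40.0
```

{"api": "apply_moves", "payload": {
  "deltas": [
    [0,0.0007,0,0,-1],
    [0,0.0014,0,0,-1],
    [-0.0005,0.0018,0.0009,0,-1],
    [-0.001,0.0018,0.0017,0,-1],
    [-0.001,0.0018,0.0017,0,-1]
  ]
}}

```text
time_s: 15.2
ee_pos: [482.3, -50.8, 145.6]
ee_rot: [179.9, -0.2, -176.2]
force: [-9.4, 5.0, 11.7]
gripper_width: 21.9
gripper_force: 40.0
```

{"api": "apply_moves", "payload": {
  "deltas": [
    [-0.0005,0.0007,0.0009,0,-1],
    [-0.001,0.0014,0.0017,0,-1],
    [-0.001,0.0014,0.0026,0,-1],
    [-0.001,0.0014,0.0026,0,-1],
    [-0.001,0.0014,0.0026,0,-1]
  ]
}}

```text
time_s: 15.7
ee_pos: [483.6, -50.6, 143.3]
ee_rot: [-180.0, -0.2, -176.2]
force: [-9.5, 1.1, 13.6]
gripper_width: 21.9
gripper_force: 40.0
```

{"api": "apply_moves", "payload": {
  "deltas": [
    [-0.0005,0.0004,0.0009,0,-1],
    [-0.001,0.0004,0.0017,0,-1],
    [-0.001,0.0004,0.002,0,-1],
    [-0.001,0.0004,0.002,0,-1],
    [-0.001,0.0004,0.002,0,-1]
  ]
}}

```text
time_s: 16.2
ee_pos: [484.5, -50.5, 141.6]
ee_rot: [-179.9, -0.2, -176.2]
force: [-9.8, -1.1, 16.3]
gripper_width: 21.8
gripper_force: 40.0
```

{"api": "apply_moves", "payload": {
  "deltas": [
    [0.001,0,-0.0017,0,-1],
    [0.002,0,-0.003,0,-1],
    [0.002,0,-0.003,0,-1],
    [0.002,0,-0.003,0,-1],
    [0.002,0,-0.003,0,-1]
  ]
}}

```text
time_s: 16.7
ee_pos: [484.4, -50.4, 141.9]
ee_rot: [-179.9, -0.1, -176.1]
force: [1.8, -4.1, -10.6]
gripper_width: 22.0
gripper_force: 40.0
```

{"api": "apply_moves", "payload": {
  "deltas": [
    [-0.0005,-0.0005,0.001,0,-1],
    [-0.0005,-0.0005,0.001,0,-1],
    [-0.0005,-0.0005,0.001,0,-0.2],
    [-0.0005,-0.0005,0.001,0,-0.2],
    [-0.0005,-0.0005,0.001,0,-0.2]
  ]
}}

```text
time_s: 17.2
ee_pos: [485.9, -49.9, 142.4]
ee_rot: [-180.0, 0.1, -176.0]
force: [0.6, 0.9, 0.0]
gripper_width: 35.9
gripper_force: 0.0
```

{"api": "apply_moves", "payload": {
  "deltas": [
    [0,0,0,0,-0.2],
    [0,0,0,0,-0.2],
    [0.005,0,-0.009,0,-0.2],
    [0.015,0,-0.026,0,-0.2],
    [0.03,0,-0.052,0,-0.2]
  ]
}}

```text
time_s: 17.7
ee_pos: [454.1, -52.1, 193.7]
ee_rot: [180.0, -0.1, -176.1]
force: [0.5, 0.8, 0.1]
gripper_width: 36.3
gripper_force: 0.0
```

```bash
python3 - <<'E'
from h import *
im=cams.grab_frame("scene"); cv2.imwrite("pics/s7.png",im); a=cv2.imread("pics/s3.png")
for nm,im in(("s7",im),):
    hs=cv2.cvtColor(im,cv2.COLOR_BGR2HSV); m=cv2.inRange(hs,(50,110,40),(80,255,255)); k=np.zeros_like(m);k[130:230,200:290]=m[130:230,200:290]
    n,l,st,c=cv2.connectedComponentsWithStats(k); i=1+st[1:,4].argmax(); print(st[i],cv2.approxPolyDP(cv2.convexHull(np.argwhere(l==i)[:,::-1].astype(np.int32)),1.5,True).reshape(-1,2).tolist())
    for nn,lo,hi in(("blue",(100,120,50),(120,255,255)),("copper",(5,100,80),(14,255,255))):
        m=cv2.inRange(hs,lo,hi)[145:220,205:305]; q=np.argwhere(m)[:,::-1]; print(nn,len(q),q.mean(0)+[205,145])
print(env.state()["force"])
E
```

```text
[241 166   7  10  22] [[246, 175], [241, 170], [244, 166]]
blue 118 [241.11016949 182.1779661 ]
copper 1 [240. 168.]
[-1.48979128 -0.19070263  2.06231399]
```

{"api": "apply_moves", "payload": {
  "deltas": [
    [0.01,0,-0.04,0,0],
    [0,0,-0.08,0,0],
    [-0.05,0,-0.09,0,0],
    [-0.1,0,-0.09,0,0],
    [-0.14,0,-0.09,0,0]
  ]
}}

```text
time_s: 18.25
ee_pos: [596.8, -42.5, 285.2]
ee_rot: [-180.0, 0.2, -176.1]
force: [0.4, 1.0, 0.9]
gripper_width: 45.5
gripper_force: 0.0
```

{"api": "apply_moves", "payload": {
  "deltas": [
    [-0.05,0.02,0,0,0],
    [-0.06,0.02,0,0,0],
    [-0.06,0.02,0,0,0],
    [-0.06,0.02,0,0,0],
    [-0.06,0.02,0,0,0]
  ]
}}

```text
time_s: 18.75
ee_pos: [652.1, -19.0, 284.4]
ee_rot: [-180.0, 0.0, -176.1]
force: [-1.2, -0.3, 1.1]
gripper_width: 45.6
gripper_force: 0.0
```

```bash
python3 snap.py w8; python3 - <<'E'
from h import *; import json
im=cv2.imread("pics/w8.png"); s={k:np.array(v) for k,v in json.load(open("w8.json")).items()}
hs=cv2.cvtColor(im,cv2.COLOR_BGR2HSV)
for nm,lo,hi in(("brass",(17,90,50),(28,255,255)),("cop",(5,100,50),(14,255,255)),("green",(50,110,40),(80,255,255)),("blue",(100,120,40),(120,255,255))):
    m=cv2.inRange(hs,lo,hi); m[130:]=0;m[:,:180]=0;m[:,350:]=0
    n,l,st,c=cv2.connectedComponentsWithStats(m)
    if n<2: continue
    i=1+st[1:,4].argmax(); print(nm,st[i],cv2.approxPolyDP(cv2.convexHull(np.argwhere(l==i)[:,::-1].astype(np.int32)),1.5,True).reshape(-1,2).tolist())
    for v in range(70,120,8):
        q=np.flatnonzero(l[v]==i); print(v,(int(q.min()),int(q.max())) if len(q) else None,end=' ')
    print()
for v in(95,105): print(v,im[v,200:330].tolist()[::1] if 0 else (im[v,200:330].sum(1)//3))
E
```

```text
[652.13273538 -19.02218903 284.41220051] [-1.79985276e+02  9.90976373e-03 -1.76118996e+02] [-1.22896352 -0.26944562  1.08887757]
brass [ 181   36   29   57 1279] [[209, 36], [207, 91], [187, 92], [181, 80], [188, 38]]
70 (182, 205) 78 (181, 204) 86 (184, 206) 94 None 102 None 110 None 118 None 
cop [ 205   36   27   55 1186] [[231, 90], [209, 90], [205, 75], [211, 36], [227, 37]]
70 (206, 228) 78 (206, 229) 86 (208, 230) 94 None 102 None 110 None 118 None 
green [229  20  25  71 858] [[234, 90], [229, 55], [253, 20], [253, 61], [246, 90]]
70 (231, 250) 78 (231, 249) 86 (233, 247) 94 None 102 None 110 None 118 None 
blue [248  39  22  52 835] [[268, 90], [248, 90], [255, 39], [268, 43]]
70 (252, 269) 78 (250, 269) 86 (249, 268) 94 None 102 None 110 None 118 None 
95 [194 194 193 195 195 194 195 195 194 196 195 196 196 194 195 194 194 195
 194 195 196 195 196 195 196 196 195 196 196 195 195 196 195 194 197 219
 243 251 251 251 251 251 251 251 251 251 251 251 251 251 251 251 251 251
 251 251 251 251 251 251 251 251 251 251 251 251 251 251 251 251 251 251
 251 251 251 251 251 251 251 251 251 251 251 251 251 251 251 251 251 246
 227 186 159 141 130 131 139 152 167 181 196 206 213 212 205 195 188 188
 208 227 238 243 244 244 243 238 229 220 219 222 222 215 205 202 204 208
 209 203 188 170]
105 [191 191 191 191 191 191 191 185 168 150 142 142 142 143 143 143 143 143
 144 143 142 143 143 143 144 143 143 142 143 143 142 144 156 175 188 190
 192 191 191 191 190 192 191 191 191 191 191 192 190 191 191 191 191 191
 190 189 190 190 190 190 189 189 190 190 189 189 190 189 190 190 190 189
 189 189 189 189 188 188 189 189 189 189 189 188 189 188 188 188 184 177
 174 176 186 194 200 198 198 201 204 198 182 169 177 203 223 232 238 241
 242 240 233 223 209 194 189 196 209 219 223 222 214 195 176 158 144 133
 125 119 121 127]
```

```bash
python3 - <<'E'
from h import *; import json
im=cv2.imread("pics/w8.png"); s={k:np.array(v) for k,v in json.load(open("w8.json")).items()}
print(im[74,140:214].sum(1)//3); print(im[50:92:2,217].sum(1)//3)
y=lambda u:on_z("wrist",(u,77),130.5,s)[:2].round(1)
print(y(181),y(205.6),y(229.7)); 
c=cams.get_calibration("wrist"); T=np.linalg.inv(c["tool_from_camera"]); K=c["mtx"];R=rot(s["ee_rot"])
print(on_z("wrist",(234,90),118,s),on_z("wrist",(253,20),190,s))
E
```

```text
[208 217 201 140  80  66  68  69  71  94 138 172 184 184 182 173 155 136
 137 139 143 143 143 142 144 144 145 145 146 143 142 141 142 143 142 141
 141 142 143 141 132 120 117 120 121 121 120 121 120 120 119 119 119 120
 120 120 118 119 119 120 119 118 117 118 109 101 101 104 106 107 107 107
 108 106]
[102 104 104 104 104 104 105 106 106 106 105 108 107 103  81  78  79  79
  79  78  81]
[ 544.1 -111.7] [543.7 -84. ] [542.9 -57.7]
[556.16464444 -53.20908971 118.        ] [495.38019032 -34.63097031 190.        ]
```

```bash
python3 -c "
from workcell import env
print(env.job_done())"
```

```text
the job is handed in; nothing more can be done
None
```

The green wedge is jammed between the copper block and the blue jaw, pushed in with about 20 N and released: it held against a pull of about 8 N, the three blocks read as tight in the last wrist image (no verdict came back), and I did not re-check the bystanders.

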